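# Start a large cup on the pod coffee machine

### The job

The pod is loaded and the mug stands under the spout: start a large coffee. Push the raised lever of the coffee machine all the way down, then switch the machine on by pressing the raised end of the rocker at the back of its top, and only then press the large-cup key, the bigger of the two round keys at the front, all the way in and let it spring back. Leave the small-cup key alone, and leave the mug and everything else standing where it is: nothing needs to be picked up.

Things in the scene. Friction and masses are not known exactly. Their poses are not given: they have to be found in the camera images.
- machine: Pod coffee machine, grey plastic, fixed on the counter: 340 mm deep (its x), 150 mm wide (its y), 225 mm high. Origin: centre of its underside on the counter. Its z is up; its -x side is the front, with the drip grid, the spout and the rounded nose (roughly towards the robot). The flat top of its head is 205 mm above the counter, 140 mm wide.
- lever (a joint): Angle of the steel lever on top of the machine (rad): 0 = pushed fully down on its stop, larger = raised; it starts raised by 0.55 to 0.95 and stays where it is left (stiff hinge, about 4 N at the crossbar, no spring).
- lever_hinge (a point): Centre of the lever's hinge axis, which runs along the machine's y, 215 mm above the counter. The lever is a U-shaped bail with a black chamber lid inside it; it points from here to the machine's front (-x) and its front end rises as it is opened.
- lever_bar (a point): Middle of the upper face of the lever's front crossbar (112 mm along y, 24 mm wide, 12 mm thick), 95 mm along the lever from the hinge axis and 6 mm above the lever's centre plane (which passes through the axis); push the lever down here. With the lever down this point is 221 mm above the counter; as the lever is raised it moves on the arc about lever_hinge.
- power_rocker (a joint): Angle of the mains rocker on the back of the machine's top (rad): 0 = off, 0.3 = fully on, against its stop. It stays where it is left; about 3 to 4 N on the raised half moves it.
- rocker_on (a point): Press point on the raised (on) half of the rocker, 15 mm from its pivot, which lies midway between the machine's sides; this half is the one on the machine's +y side. The rocker is 40 mm long (along the machine's y) and 26 mm wide, two faces in a shallow V; while off this face slopes up outwards at 0.3 rad and this point is 218 mm above the counter; fully on it is level at 214 mm.
- large_key (a joint): Travel of the large-cup key (m): 0 = out, 0.005 = fully in; a spring key, about 5 N fully in; it springs back when released.
- large_key_top (a point): Centre of the top of the large-cup key: round metal key 32 mm in diameter at the front of the machine's top, on its +y side, standing 7 mm above the top, 212 mm above the counter; it is pressed straight down.
- small_key (a joint): Travel of the small-cup key (m), same spring and 5 mm travel as the large one.
- small_key_top (a point): Centre of the top of the small-cup key: round metal key 20 mm in diameter, beside the large one on the machine's -y side, 70 mm between centres, same height.
- spout (a point): Lower end of the coffee spout under the nose, 119 mm above the counter.
- mug: White mug, 72 mm across, 78 mm high, loose on the drip grid (30 mm above the counter) under the spout. Origin: centre of its underside.
- sugar_jar: White jar with wooden cap, 68 mm across, 95 mm high, on the wooden tray. Origin: centre of its underside.
- cup: White cup, 62 mm across, 56 mm high, on the tray. Origin: centre of its underside.
- pod_tin: Steel tin, 72 mm across, 85 mm high, on the tray. Origin: centre of its underside.
- teaspoon: Steel teaspoon, 130 mm, lying on the tray. Origin: middle of its underside.
- pod1: Spare coffee pod, 37 mm across, 28 mm high, on the counter in front of the machine. Origin: centre of its underside.
- pod2: Another spare pod, the same.
Mind the look-alikes: they are no part of the job. Leave any purple look-alike of the mug alone.

How it is judged:
By the outcome, as a careful person would: the job done as asked, in the order asked, and still so for the second after the job is handed in, with the robot touching nothing.
It also fails if it takes over 51 s, if anything falls off the work surface, if the arm or the gripper's body presses on something with over 40 N, if the wrist force passes 120 N, or if a joint passes its speed limit or range.

### The arm

A 6-joint arm with a two-finger parallel gripper is mounted at the origin on the work surface. World frame = base frame: x ahead of the robot, y to its left, z up, the work surface at z = 0. Lengths are in m, angles in rad, forces in N, time in s.
With the tool pointing down it reaches from about 0.35 to 0.975 m from the base axis. Payload 4.9 kg.
Tool frame: the origin (TCP) lies midway between the tips of the shut fingers; the grasp point (between the pads) lies 19 mm behind it (ctrl.hold_point_z is the distance from the TCP to the grasp point, in m); z points along the fingers, y is the line along which they close (so a half turn about z gives the same grasp; the last joint's range is limited). The gripper opens to 85 mm and grips with 20 to 120 N. Pads are 22 mm wide; open, the fingers measure 114 mm over their backs; the gripper's body (76 mm by 85 mm) begins 54 mm behind the grasp point. The pads swing forward as they close: fully open they stand 13 mm farther back than shut.
Start: joints at [-1.254, 0.053, 1.613, -0, 1.476, -0.119], TCP at [0.264, -0.567, 0.231] pointing down, gripper open.
Joint ranges: [-3.01, 3.01], [-1.01, 2.22], [0.06, 2.58], [-1.02, 4.17], [0.09, 2.62], [-3.14, 3.14]. Speed limits (rad/s): [2.57, 2.57, 3.14, 3.14, 3.14, 3.14].

### API

Orientations are given as a rotation vector (axis times angle).
In Python, from station import status, viewer, finish_job, ctrl gives the robot as it stands.
- The arm moves only by the shell command python3 -m jog 'ROWS' [FORCE]. ROWS is JSON, a list of rows, each a list of 7 numbers: the turn, a rotation vector about the tool's x, y, z each as a share of 5 degrees, from -1 to 1, then the shift along the tool's x, y, z each as a share of 30 mm, from -1 to 1, then the opening, from -1 (shut) to 1 (fully open). A call has 1 to 5 rows; each row shifts and turns the commanded pose from where the row before left it, along the tool's axes as they then stand; what a row does not reach is not made up. A row lasts 1/8 s, in which the tool goes at most 62.5 mm and 10.7 degrees, less where a joint would pass 70% of its speed; a pose out of reach is approached as far as the arm can. A call with a number of a shift or a turn outside -1 to 1 is refused whole. A call with a gripper value outside its range is refused whole. The fingers move at their own pace and stop on an object; FORCE is the grip in N (left out, the last holds). Time passes only in rows, so rows that do not move let the fingers close. It gives the time, the measured TCP pose, the force, the opening and the grip force at its end, in the units of the state.
- status.get_obs(): the state, without advancing time (a new reading comes with each control period).
- viewer.get_image(name): name is "side" or "top" or "wrist"; returns a dict with "img" (480x640x3 uint8, red, green, blue), "fovy" (degrees; the focal length in pixels is half the picture's height over the tangent of half this angle, whatever the lens; pixels are square), "cx", "cy" (the principal point, pixels), "rvec" (rotation vector, rad) and "tvec" (3), from world to camera coordinates, as OpenCV has them. Camera axes: x right, y down, z forward; pixel columns grow to the right and rows downward; lengths in m; the calibration is good to about 2 mm. A picture is of the moment at which its call begins. There is no depth.
- finish_job(): hands the job in; it is judged then, once.
The state is a dict: "t": time; "q": joint angles; "dq": joint speeds; "effort": joint torques, N m; "tool_pos": TCP position; "tool_rot": TCP orientation; "contact_force": force on the tool from outside, world axes, zero at the start; "wrist_torque": the same for the moment, N m; "opening": finger opening in m; "grip_force": force on a finger pad.
Only numpy, scipy, OpenCV 4.12 (cv2) and the standard library are available. Lean on these libraries where they do the work, as an engineer would, in place of code of your own. Each camera call takes 0.05 s, during which the arm holds its last target. There are 200 camera calls.

## Working session

There is one attempt and no reset: what is moved stays moved. The work goes in short steps, Python scripts to look and compute and a shell command to move; the robot and the scene stay as the last step left them, time stands still between calls to the robot, and variables do not carry over. Pictures are saved under pics/ and viewed, at most 10 in all, crops included, and the job is handed in when it is done.

```bash
mkdir -p pics; cat > h.py <<'E'
import numpy as np, cv2
from station import status, viewer
from scipy.spatial.transform import Rotation as R
def snap(n,f):
    d=viewer.get_image(n); cv2.imwrite(f'pics/{f}.png',d['img'][:,:,::-1]); np.save(f'pics/{f}.npy',d,allow_pickle=True); return d
def load(f): return np.load(f'pics/{f}.npy',allow_pickle=True).item()
def cam(d):
    f=240/np.tan(np.radians(d['fovy'])/2); K=np.array([[f,0,d['cx']],[0,f,d['cy']],[0,0,1]])
    M=R.from_rotvec(np.ravel(d['rvec'])).as_matrix(); return K,M,np.ravel(d['tvec'])
def ray(d,u,v):
    K,M,t=cam(d); return -M.T@t, M.T@np.linalg.inv(K)@[u,v,1]
def onz(d,u,v,z):
    o,r=ray(d,u,v); return o+r*(z-o[2])/r[2]
def proj(d,p):
    K,M,t=cam(d); c=K@(M@np.asarray(p)+t); return c[:2]/c[2]
def tri(a,ua,b,ub):
    o1,r1=ray(a,*ua);o2,r2=ray(b,*ub); s=np.linalg.lstsq(np.c_[r1,-r2],o2-o1,rcond=None)[0]
    p,q=o1+s[0]*r1,o2+s[1]*r2; return (p+q)/2,np.linalg.norm(p-q)
E
python3 - <<'E'
from h import *
for n in('side','top'):
    d=snap(n,n+'0'); K,M,t=cam(d); print(n,d['fovy'],-M.T@t)
E
```

```text
side 46.801330419861706 [ 0.32323615 -0.89517616  0.81342506]
top 55.59254765702332 [ 0.34041043 -0.10160476  1.02222523]
```

View pics/top0.png

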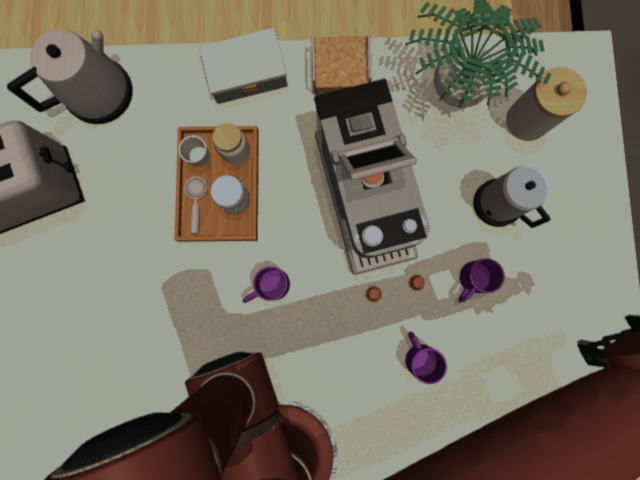

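View pics/side0.png

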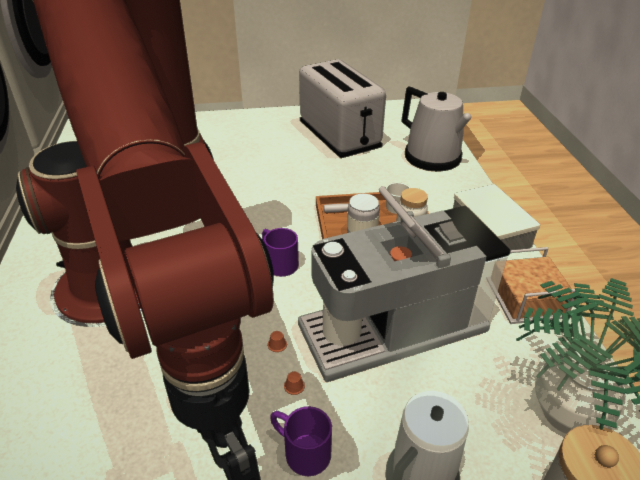

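The top picture shows the machine at the centre right. The large key is near (372,236), the small key near (409,226), the lever crossbar near (378,160) and the rocker near (360,122). In the side picture the keys are at (333,249) and (349,276), the lever bar runs from (385,190) to (443,258), and the rocker is at (450,233).

Possible mix-ups:
- **Keys:** large (372,236) or small (409,226). I choose the bigger, left (+y) one.
- **Rocker:** (360,122), or the black plate at (352,97) behind it.
- **Bar:** (378,160), or the black lid at (375,157).

I'll check these in one crop.

```bash
python3 - <<'E'
from h import *
a=load('top0');b=load('side0')
ca=cv2.resize(a['img'][75:275,310:435],None,fx=3,fy=3,interpolation=cv2.INTER_CUBIC)
cb=cv2.resize(b['img'][180:300,300:500],None,fx=2.1,fy=2.1,interpolation=cv2.INTER_CUBIC)
o=np.zeros((600,800,3),np.uint8);o[:600,:375]=ca;o[:cb.shape[0],380:380+cb.shape[1]]=cb
cv2.imwrite('pics/crop0.png',o[:,:,::-1])
# keys: bright low-saturation blobs in both
for n,d,box in(('top',a,(345,210,430,255)),('side',b,(315,235,365,290))):
    x0,y0,x1,y1=box;s=d['img'][y0:y1,x0:x1]
    m=(s.min(2)>150).astype(np.uint8)
    k,l,st,c=cv2.connectedComponentsWithStats(m)
    for i in range(1,k):
        if st[i,4]>25: u=c[i]+[x0,y0];print(n,u.round(1),st[i,2:],onz(d,*u,.212).round(4))
E
```

```text
top [410.3 225. ] [10  9 74] [ 0.4588 -0.2575  0.212 ]
top [372.6 234.9] [ 17  17 210] [ 0.4428 -0.1891  0.212 ]
top [424.6 247.1] [ 13  22 130] [ 0.4181 -0.281   0.212 ]
side [317.5 238. ] [ 7  8 44] [ 0.4229 -0.1601  0.212 ]
side [332.5 247.4] [ 20  12 173] [ 0.4445 -0.1884  0.212 ]
side [348.8 273.7] [14  8 77] [ 0.4603 -0.2563  0.212 ]
```

View pics/crop0.png

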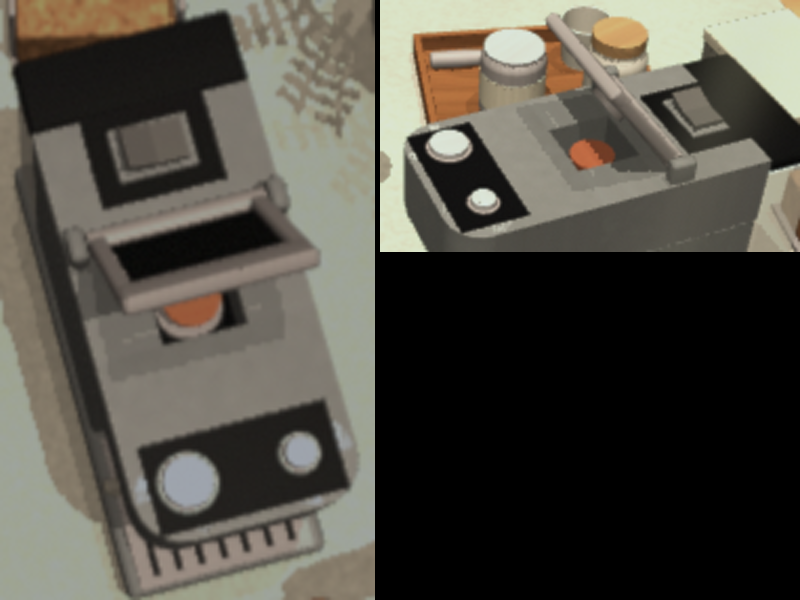

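The crop confirms the choices. The bigger key is on the +y side, the crossbar is the front edge of the bail at crop (125,300)–(318,258), its hinge bosses are at (78,245) and (272,192), and the rocker is centred at (152,145).

```bash
python3 - <<'E'
from h import *
a=load('top0');b=load('side0')
c=lambda u,v:(310+u/3,75+v/3); s=lambda u,v:(300+(u-380)/2.1,180+v/2.1)
L=np.array([.4436,-.1888]);S=np.array([.4595,-.2569]);y=(L-S)/np.linalg.norm(L-S);x=np.array([y[1],-y[0]]);mid=(L+S)/2
print('yaw',np.arctan2(x[1],x[0]),'dir',x,y)
def rel(n,p): print(n,p.round(4),'along',((p[:2]-mid)@x).round(4),'lat',((p[:2]-mid)@y).round(4))
rel('hingeL',onz(a,*c(78,243),.218));rel('hingeR',onz(a,*c(272,192),.218))
rel('rock',onz(a,*c(152,145),.214));rel('rock_s',onz(b,*s(697,108),.214))
rel('barL? front top edge',onz(a,*c(125,300),.28));rel('barR',onz(a,*c(318,258),.28))
for n,p,q in(('L',c(108,262-30+0),s(553,20)),):pass
for n,p,q in(('Lend',c(125,300),s(552,22)),('Rend',c(318,258),s(683,165))):
    P,e=tri(a,p,b,q);rel(n,P);print(e)
o=status.get_obs();print(o['tool_pos'],R.from_rotvec(o['tool_rot']).as_matrix().round(3),o['opening'])
E
```

```text
yaw 0.2293711896470744 dir [0.97380956 0.22736523] [-0.22736523  0.97380956]
hingeL [ 0.5885 -0.1279  0.218 ] along 0.155 lat 0.0613
hingeR [ 0.6169 -0.2469  0.218 ] along 0.1556 lat -0.061
rock [ 0.6504 -0.1754  0.214 ] along 0.2044 lat 0.001
rock_s [ 0.6552 -0.175   0.214 ] along 0.2092 lat 0.0003
barL? front top edge [ 0.5359 -0.151   0.28  ] along 0.0985 lat 0.0508
barR [ 0.5568 -0.2595  0.28  ] along 0.0941 lat -0.0596
Lend [ 0.5321 -0.1501  0.294 ] along 0.095 lat 0.0526
0.00021941796115912973
Rend [ 0.5887 -0.2725  0.238 ] along 0.1223 lat -0.0796
0.03830372563293719
[ 0.26366731 -0.56602825  0.23020564] [[ 0.907  0.422 -0.001]
 [ 0.422 -0.907  0.002]
 [ 0.    -0.002 -1.   ]] 0.08521783637607193
```

```bash
python3 -m jog '[[0,0,-1,0,0,-0.9,-1],[0,0,-1,0,0,-0.9,-1],[0,0,-1,0,0,-0.9,-1],[0,0,-1,0,0,-0.9,-1],[0,0,-1,0,0,-0.9,-1]]' 20
python3 -m jog '[[0,0,-1,0,0,0,-1],[0,0,-1,0,0,0,-1],[0,0,-1,0,0,0,-1],[0,0,-1,0,0,0,-1],[0,0,-1,0,0,0,-1]]'
python3 -m jog '[[0,0,-1,0,0,0,-1],[0,0,-1,0,0,0,-1],[0,0,-1,0,0,0,-1],[0,0,-1,0,0,0,-1],[0,0,-1,0,0,0,-1]]'
python3 -m jog '[[0,0,-0.62,0,0,0,-1],[0,0,0,0,0,0,-1]]'
cat >> h.py <<'E'
mid=np.array([.45155,-.22285]);X=np.array([.97381,.22737]);Y=np.array([-.22737,.97381])
def to(al,lat,z):
    o=status.get_obs();M=R.from_rotvec(o['tool_rot']).as_matrix();p=o['tool_pos'];d=np.r_[mid+al*X+lat*Y,z]-p
    e=p[:2]-mid
    print('t',round(o['t'],2),'tcp al,lat,z',(e@X).round(4),(e@Y).round(4),p[2].round(4),'rows of 30mm needed',(M.T@d/.03).round(3),'F',o['contact_force'].round(1),'q6',o['q'][5].round(2))
    print('yaw err deg',np.degrees(np.arctan2(M[1,0],M[0,0])-np.arctan2(Y[1],Y[0])).round(2),'z axis',M[:,2].round(3))
E
python3 -c "
from h import *
to(.097,0,.365)"
```

```text
t: 0.72
tool_pos: [0.2637, -0.5663, 0.3664]
tool_rot: [-2.845, -1.331, -0.0]
contact_force: [0.5, 0.2, -0.1]
opening: -0.0001
grip_force: 0.0
t: 1.35
tool_pos: [0.2638, -0.5664, 0.3655]
tool_rot: [-2.489, -1.915, -0.001]
contact_force: [0.0, 0.1, 0.1]
opening: 0.0
grip_force: 0.0
t: 1.98
tool_pos: [0.2638, -0.5664, 0.3655]
tool_rot: [-2.016, -2.408, -0.001]
contact_force: [0.6, 0.3, -0.5]
opening: 0.0003
grip_force: 0.0
t: 2.22
tool_pos: [0.2638, -0.5664, 0.3656]
tool_rot: [-1.954, -2.459, -0.001]
contact_force: [0.5, -0.2, 0.2]
opening: -0.0001
grip_force: 0.0
t 2.23 tcp al,lat,z -0.261 -0.2918 0.3656 rows of 30mm needed [ 9.75  11.914  0.03 ] F [ 0.5 -0.2  0.2] q6 -1.48
yaw err deg -0.11 z axis [-0.     0.001 -1.   ]
```

```bash
python3 -m jog '[[0,0,0,0.65,0.8,0,-1],[0,0,0,0.65,0.8,0,-1],[0,0,0,0.65,0.8,0,-1],[0,0,0,0.65,0.8,0,-1],[0,0,0,0.65,0.8,0,-1]]' >/dev/null
python3 -m jog '[[0,0,0,0.65,0.8,0,-1],[0,0,0,0.65,0.8,0,-1],[0,0,0,0.65,0.8,0,-1],[0,0,0,0.65,0.8,0,-1],[0,0,0,0.65,0.8,0,-1]]' > /dev/null
python3 -m jog '[[0,0,0,0.65,0.8,0,-1],[0,0,0,0.65,0.8,0,-1],[0,0,0,0.65,0.8,0,-1],[0,0,0,0.65,0.7,0,-1],[0,0,0,0.65,0.7,0,-1]]'
python3 -c "
from h import *
to(.092,0,.295)
a=snap('side','side1')['img'];b=snap('wrist','wr1')['img']
o=np.zeros((480,800,3),np.uint8);o[:,:400]=a[:,200:600];o[:,400:]=b[:,120:520]
cv2.imwrite('pics/v1.png',o[:,:,::-1])"
```

```text
t: 4.1
tool_pos: [0.5429, -0.2007, 0.366]
tool_rot: [-1.955, -2.458, 0.0]
contact_force: [1.0, -0.5, -0.1]
opening: -0.0003
grip_force: 0.0
t 4.1 tcp al,lat,z 0.094 0.0008 0.366 rows of 30mm needed [-0.028 -0.067  2.366] F [ 1.  -0.5 -0.1] q6 -0.71
yaw err deg -0.13 z axis [-0.  0. -1.]
```

View pics/v1.png

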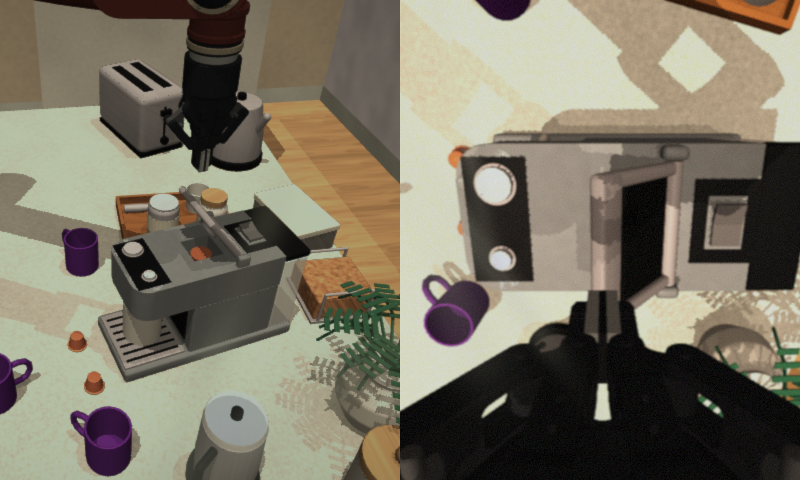

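The gripper hangs above the bar, with the tip centred over it in both views (side crop near (203,165); wrist view bar at x≈603). Next I push down along the arc.

```bash
python3 -m jog '[[0,0,0,0,0,0.8,-1],[0,0,0,0,0,0.8,-1],[0,0,0,0,0,0.6,-1],[0,0,0,-0.0,-0.22,0.33,-1],[0,0,0,0,-0.22,0.33,-1]]'
python3 -m jog '[[0,0,0,0,-0.18,0.3,-1],[0,0,0,0,-0.18,0.3,-1],[0,0,0,0,-0.13,0.33,-1],[0,0,0,0,-0.13,0.33,-1],[0,0,0,0,0,0.2,-1]]'
python3 -c "
from h import *
to(.06,0,.221)"
```

```text
t: 4.82
tool_pos: [0.5276, -0.2064, 0.2863]
tool_rot: [1.956, 2.457, -0.008]
contact_force: [-18.5, -0.3, 21.6]
opening: 0.0
grip_force: 18.8
t: 5.45
tool_pos: [0.5032, -0.2121, 0.2365]
tool_rot: [-1.95, -2.445, 0.028]
contact_force: [-32.6, -7.6, 10.6]
opening: 0.0001
grip_force: 18.9
t 5.45 tcp al,lat,z 0.0528 -0.0012 0.2365 rows of 30mm needed [0.043 0.253 0.512] F [-32.6  -7.6  10.6] q6 -0.75
yaw err deg -0.28 z axis [-0.022 -0.005 -1.   ]
```

```bash
python3 -c "
from h import *
a=snap('side','side2')['img'];b=snap('wrist','wr2')['img'];c=snap('top','top2')['img']
o=np.zeros((600,800,3),np.uint8);o[:300,:400]=cv2.resize(a[150:300,300:500],None,fx=2,fy=2);o[:300,400:]=cv2.resize(b[120:420,120:520],None,fx=1,fy=1)
o[300:,:400]=cv2.resize(c[75:225,290:490],None,fx=2,fy=2)
cv2.imwrite('pics/v2.png',o[:,:,::-1])"
```

```text
(no output)
```

View pics/v2.png

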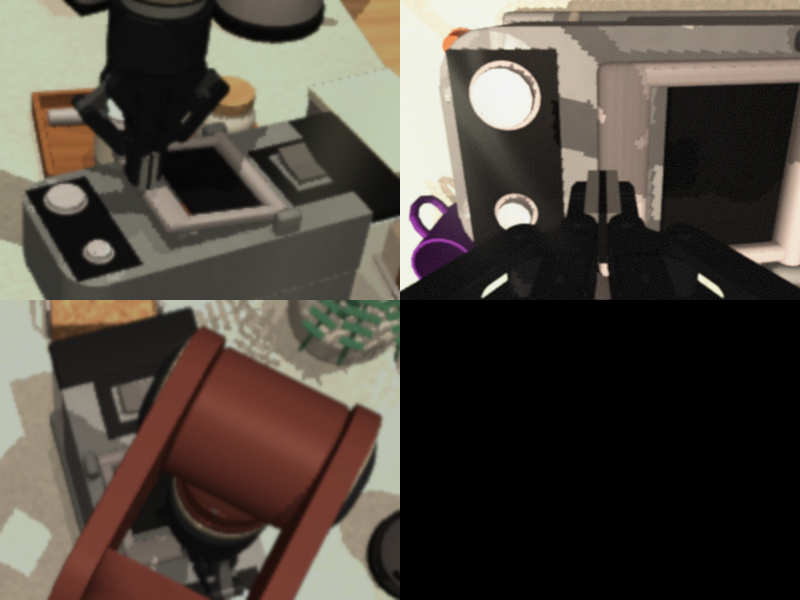

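The lever is nearly down. The tip sits on the bar's front edge (crop top-left (148,180), wrist view (598,190)), being pushed forward. I'll lift, step back over the bar and press again.

```bash
python3 -m jog '[[0,0,0,0,-0.3,-0.2,-1],[0,0,0,0,0,-0.6,-1],[0,0,0,0,0,-0.4,-1],[0,0,0,0,0,0,-1]]'
python3 -c "
from h import *
to(.062,0,.25)"
```

```text
t: 6.1
tool_pos: [0.5039, -0.2112, 0.2753]
tool_rot: [1.951, 2.457, 0.001]
contact_force: [-0.6, -0.1, -0.6]
opening: -0.0001
grip_force: 0.0
t 6.1 tcp al,lat,z 0.0536 -0.0006 0.2753 rows of 30mm needed [0.021 0.277 0.845] F [-0.6 -0.1 -0.6] q6 -0.76
yaw err deg -0.05 z axis [ 0.004 -0.002 -1.   ]
```

```bash
python3 -m jog '[[0,0,0,0,0.3,0,-1],[0,0,0,0,0,0.7,-1],[0,0,0,0,0,0.4,-1],[0,0,0,0,0,0.3,-1],[0,0,0,0,0,0.2,-1]]'
python3 -m jog '[[0,0,0,0,0,0.15,-1],[0,0,0,0,0,0,-1]]'
python3 -c "
from h import *
to(.062,0,.22)"
```

```text
t: 6.72
tool_pos: [0.5112, -0.2088, 0.2242]
tool_rot: [-1.954, -2.459, 0.001]
contact_force: [-2.5, 0.3, 3.8]
opening: -0.0001
grip_force: 1.7
t: 6.98
tool_pos: [0.5118, -0.209, 0.221]
tool_rot: [1.953, 2.459, 0.0]
contact_force: [-1.1, 0.3, 4.0]
opening: 0.0003
grip_force: 1.9
t 6.97 tcp al,lat,z 0.0618 -0.0002 0.221 rows of 30mm needed [0.008 0.005 0.033] F [-1.1  0.3  4. ] q6 -0.75
yaw err deg -0.08 z axis [ 0.001 -0.001 -1.   ]
```

```bash
python3 -m jog '[[0,0,0,0,0,0.06,-1],[0,0,0,0,0,0,-1]]'; python3 -m jog '[[0,0,0,0,0,0.06,-1],[0,0,0,0,0,0,-1]]'
```

```text
t: 7.22
tool_pos: [0.5119, -0.209, 0.2208]
tool_rot: [1.953, 2.459, 0.0]
contact_force: [-5.9, 2.2, 10.8]
opening: -0.0
grip_force: 5.1
t: 7.48
tool_pos: [0.5119, -0.2091, 0.2207]
tool_rot: [1.953, 2.458, -0.0]
contact_force: [-7.5, 3.1, 15.3]
opening: 0.0001
grip_force: 8.0
```

```bash
python3 -m jog '[[0,0,0,0,0,-0.5,-1],[0,0,0,0,0,-1,-1],[0,0,0,0,0,-1,-1],[0,0,0,0,1,0,-1],[0,0,0,0,1,0,-1]]'
python3 -c "
from h import *
d=load('wr1')
for n,u,v,z in(('rock',447,222,.214),('large',214,185,.212),('small',222,259,.212)):
    e=onz(d,u,v,z)[:2]-mid;print(n,(e@X).round(4),(e@Y).round(4))
to(.207,.016,.24)
b=snap('wrist','wr3')['img'];cv2.imwrite('pics/v3.png',b[:,:,::-1])"
```

```text
t: 8.1
tool_pos: [0.5711, -0.1953, 0.2923]
tool_rot: [1.954, 2.458, 0.001]
contact_force: [0.3, -1.1, -0.3]
opening: 0.0
grip_force: 0.0
rock 0.2077 0.002
large 0.0023 0.0346
small 0.003 -0.0343
t 8.1 tcp al,lat,z 0.1227 -0.0004 0.2923 rows of 30mm needed [0.553 2.805 1.75 ] F [ 0.3 -1.1 -0.3] q6 -0.68
yaw err deg -0.11 z axis [ 0.002 -0.001 -1.   ]
```

View pics/v3.png

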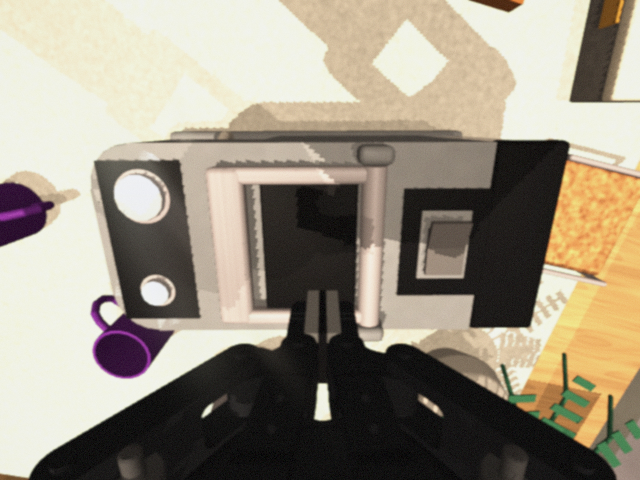

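The lever lies flat down (bar at x≈222, hinge at x≈372). The rocker is centred near (446,247), with its raised half towards the top of the image (+y).

```bash
python3 -m jog '[[0,0,0,0.2,0.95,0,-1],[0,0,0,0.2,0.95,0,-1],[0,0,0,0.2,0.9,0,-1],[0,0,0,0,0,1,-1],[0,0,0,0,0,0.9,-1]]'
python3 -m jog '[[0,0,0,0,0,0.3,-1],[0,0,0,0,0,0.15,-1],[0,0,0,0,0,0,-1]]'
python3 -c "
from h import *
d=load('wr3');e=onz(d,446,246,.214)[:2]-mid;print((e@X).round(4),(e@Y).round(4))
to(.207,.016,.214)"
```

```text
t: 8.78
tool_pos: [0.6482, -0.1584, 0.2334]
tool_rot: [1.953, 2.46, 0.001]
contact_force: [-0.0, -0.3, -0.2]
opening: 0.0001
grip_force: 0.0
t: 9.15
tool_pos: [0.6481, -0.1589, 0.222]
tool_rot: [1.954, 2.459, 0.001]
contact_force: [0.5, -0.6, 0.5]
opening: -0.0002
grip_force: 0.0
0.2078 0.0012
t 9.15 tcp al,lat,z 0.2059 0.0175 0.222 rows of 30mm needed [-0.051  0.035  0.268] F [ 0.5 -0.6  0.5] q6 -0.58
yaw err deg -0.08 z axis [ 0.001 -0.    -1.   ]
```

```bash
python3 -m jog '[[0,0,0,0,0,0.15,-1],[0,0,0,0,0,0,-1]]'; python3 -m jog '[[0,0,0,0,0,0.15,-1],[0,0,0,0,0,0,-1]]'; python3 -m jog '[[0,0,0,0,0,0.08,-1],[0,0,0,0,0,0,-1]]'
```

```text
t: 9.4
tool_pos: [0.6485, -0.1587, 0.218]
tool_rot: [1.953, 2.458, 0.002]
contact_force: [0.3, 1.2, 1.8]
opening: -0.0003
grip_force: 1.1
t: 9.65
tool_pos: [0.6485, -0.1584, 0.214]
tool_rot: [1.953, 2.459, 0.003]
contact_force: [0.1, 1.9, 6.1]
opening: 0.0002
grip_force: 3.0
t: 9.9
tool_pos: [0.6486, -0.1584, 0.2139]
tool_rot: [1.952, 2.458, 0.003]
contact_force: [-5.0, 3.7, 12.9]
opening: 0.0
grip_force: 6.4
```

```bash
python3 -m jog '[[0,0,0,0,0,-0.5,-1],[0,0,0,0,0,-1,-1],[0,0,0,0,0,-1,-1],[0,0,0,0,-1,0,-1],[0,0,0,0,-1,0,-1]]'
python3 -m jog '[[0,0,0,0.15,-1,0,-1],[0,0,0,0.15,-1,0,-1],[0,0,0,0.15,-1,0,-1],[0,0,0,0.12,-1,0,-1],[0,0,0,0,-0.8,0,-1]]'
python3 -c "
from h import *
to(.001,.0348,.215)
b=snap('wrist','wr4')['img'];c=snap('top','top4')['img'];a=snap('side','side4')['img']
o=np.zeros((600,800,3),np.uint8);o[:300,:400]=cv2.resize(a[180:330,300:500],None,fx=2,fy=2);o[:300,400:]=cv2.resize(c[75:225,290:490],None,fx=2,fy=2)
o[300:,:400]=b[100:400,120:520];o[300:,400:]=cv2.resize(a[190:265,420:520],None,fx=4,fy=4,interpolation=cv2.INTER_CUBIC)
cv2.imwrite('pics/v4.png',o[:,:,::-1])"
```

```text
t: 10.52
tool_pos: [0.5887, -0.1726, 0.285]
tool_rot: [1.954, 2.46, -0.001]
contact_force: [-0.1, -0.0, 0.5]
opening: -0.0001
grip_force: 0.0
t: 11.15
tool_pos: [0.4439, -0.1883, 0.2845]
tool_rot: [-1.954, -2.459, 0.001]
contact_force: [0.3, -0.1, 0.2]
opening: -0.0002
grip_force: 0.0
t 11.15 tcp al,lat,z 0.0004 0.0354 0.2845 rows of 30mm needed [-0.019  0.022  2.317] F [ 0.3 -0.1  0.2] q6 -0.78
yaw err deg -0.08 z axis [-0.001 -0.    -1.   ]
```

View pics/v4.png

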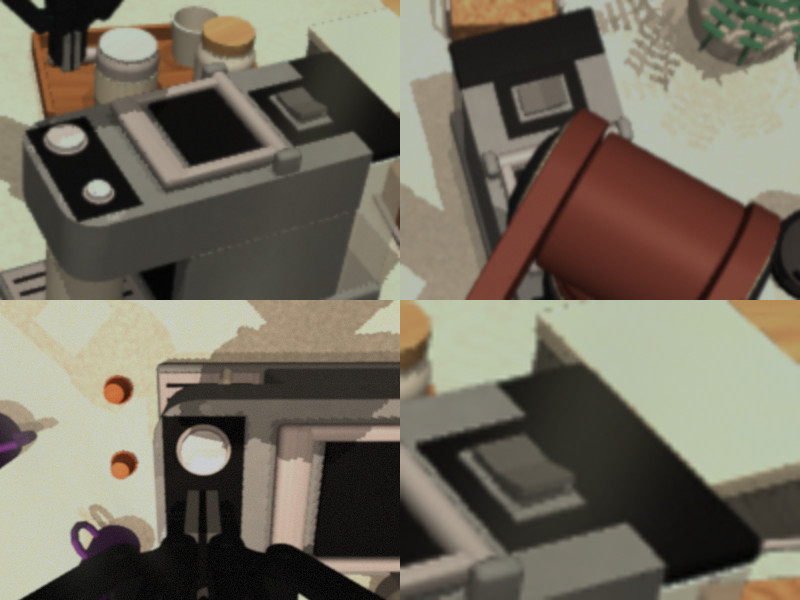

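The lever is flat, and the rocker's -y half (zoom (548,475)) is now raised, so it is on. The tip is aligned with the large key, so I'll press it.

```bash
python3 -m jog '[[0,0,0,0,0,1,-1],[0,0,0,0,0,0.9,-1],[0,0,0,0,0,0.3,-1],[0,0,0,0,0,0.15,-1],[0,0,0,0,0,0,-1]]'; python3 -m jog '[[0,0,0,0,0,0.1,-1],[0,0,0,0,0,0.08,-1],[0,0,0,0,0,0,-1]]'; python3 -m jog '[[0,0,0,0,0,0.07,-1],[0,0,0,0,0,0,-1]]'
```

```text
t: 11.92
tool_pos: [0.4457, -0.1883, 0.2149]
tool_rot: [1.953, 2.459, 0.0]
contact_force: [-0.5, -0.5, 0.3]
opening: 0.0002
grip_force: 0.0
t: 12.3
tool_pos: [0.4458, -0.1885, 0.2097]
tool_rot: [1.953, 2.458, 0.001]
contact_force: [1.4, -0.5, 2.0]
opening: 0.0002
grip_force: 1.3
t: 12.55
tool_pos: [0.4457, -0.1885, 0.2075]
tool_rot: [1.953, 2.458, 0.001]
contact_force: [2.0, 0.0, 3.5]
opening: -0.0001
grip_force: 2.2
```

```bash
python3 -m jog '[[0,0,0,0,0,0.06,-1],[0,0,0,0,0,0,-1]]';python3 -m jog '[[0,0,0,0,0,0.06,-1],[0,0,0,0,0,0,-1]]'
```

```text
t: 12.8
tool_pos: [0.4458, -0.1885, 0.2069]
tool_rot: [1.953, 2.458, 0.0]
contact_force: [-0.1, 1.3, 9.5]
opening: 0.0004
grip_force: 4.9
t: 13.05
tool_pos: [0.4458, -0.1885, 0.2067]
tool_rot: [1.953, 2.458, 0.0]
contact_force: [-3.8, 2.0, 16.4]
opening: 0.0002
grip_force: 8.1
```

The key is fully in: 0.2067, force rising on the stop. I'll release it, back off and take a last look.

```bash
python3 -m jog '[[0,0,0,0,0,-0.5,-1],[0,0,0,0,0,-1,-1],[0,0,0,0,0,-1,-1],[0,0,0,0,0,-1,-1],[0,0,0,0,-0.6,-1,-1]]'
python3 -m jog '[[0,0,0,0,-0.8,0,-1],[0,0,0,0,-0.8,0,-1],[0,0,0,0,0,0,-1],[0,0,0,0,0,0,-1]]'
python3 -c "
from h import *
a=snap('side','side5')['img'];b=snap('wrist','wr5')['img']
o=np.zeros((480,800,3),np.uint8);o[:,:400]=a[:,200:600];o[:,400:]=b[:,120:520]
cv2.imwrite('pics/v5.png',o[:,:,::-1])"
```

```text
t: 13.68
tool_pos: [0.427, -0.1917, 0.3376]
tool_rot: [-1.951, -2.458, 0.001]
contact_force: [-0.0, -1.0, -0.4]
opening: -0.0003
grip_force: 0.0
t: 14.18
tool_pos: [0.381, -0.2028, 0.3374]
tool_rot: [-1.953, -2.459, -0.0]
contact_force: [0.1, -0.4, 0.2]
opening: -0.0003
grip_force: 0.0
```

View pics/v5.png

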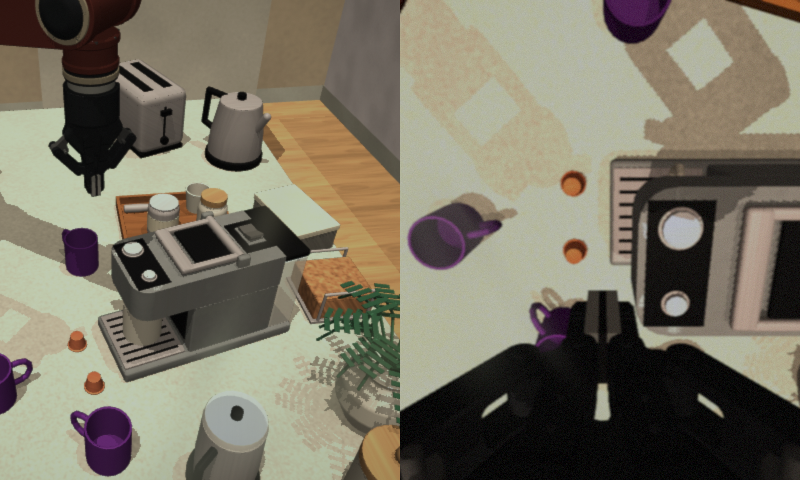

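The lever is flat, the rocker is on, both keys are out ((133,249) and (149,276)), and the mug and everything else in view are where they were. The robot is clear, so I'm handing in.

```bash
python3 -c "
from station import finish_job
print(finish_job())"
```

```text
the job is handed in; nothing more can be done
None
```

The job is handed in at about 14 s: lever pushed fully down (it took a second press), rocker switched on, then the large-cup key pressed all the way in and released, with the small key, mug and everything else left alone.

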